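# Push the wafer boat through the gated chute

### The arm

A 6-joint arm with a two-finger parallel gripper is mounted at the origin on the work surface. World frame = base frame: x ahead of the robot, y to its left, z up, the work surface at z = 0. Lengths are in mm, angles in rad, forces in N, time in s.
With the tool pointing down it reaches from about 350 to 875 mm from the base axis. Payload 4.2 kg.
Tool frame: the origin (TCP) lies at the very end of the fingers, on their centre line; the grasp point (between the pads) lies 19 mm behind it (pinch_z is the distance from the TCP to the grasp point, in mm); z points along the fingers, y is the line along which they close (so a half turn about z gives the same grasp; the last joint's range is limited). The gripper opens to 85 mm and grips with 20 to 120 N. Pads are 22 mm wide; open, the fingers measure 114 mm over their backs; the gripper's body (76 mm by 85 mm) begins 54 mm behind the grasp point. The pads swing forward as they close: fully open they stand 13 mm farther back than shut.
Start: joints at [-0.858, 0.385, 0.008, 0, -1.194, -0.259], TCP at [274.002, -561.714, 231.312] pointing down, gripper open.
Joint ranges: [-3.14, 3.14], [-1.21, 2.06], [-1.07, 1.41], [-3.16, 2.05], [-2.99, -0.16], [-3.1, 3.1]. Speed limits (rad/s): [2.79, 2.79, 3.14, 3.14, 3.14, 3.14].

### API

Orientations are given as a unit quaternion [x, y, z, w].
In Python, from bench import * gives the robot as it stands.
- The arm moves only by the tool arm_command, never from a script. Its argument "steps" is one flat list of numbers, 4 for each row, row after row: the shift along the tool's x, y, z in m, then the turn about the tool's z in rad. In form: [tx, ty, tz, roll, tx, ty, tz, roll, ...]. A call has 1 to 20 rows; each row shifts and turns the commanded pose from where the row before left it, along the tool's axes as they then stand; what a row does not reach is not made up. A row lasts 1/8 s, in which the tool goes at most 62.5 mm and 10.7 degrees, less where a joint would pass 70% of its speed; a pose out of reach is approached as far as the arm can. A call with a gripper value outside its range is refused whole. "grip" is the finger opening in m, from 0 to 0.0854, set as the call begins (left out, the last holds). The fingers move at their own pace and stop on an object; the grip force is fixed at half the most. Time passes only in rows, so rows that do not move let the fingers close. It gives the time, the measured TCP pose, the force, the opening and the grip force at its end, in the units of the state.
- read_state(): the state, without advancing time (a new reading comes with each control period).
- get_image(name): name is "scene" or "top"; returns the picture (480x640x3 uint8, red, green, blue); there is no depth.
- get_calibration(name): a dict with "camera_matrix" (3x3 intrinsics, pixels), "cam_to_world" (4x4, takes a point from camera to world coordinates). Camera axes: x right, y down, z forward; pixel columns grow to the right and rows downward; lengths in mm; the calibration is good to about 2 mm. A picture is of the moment at which its call begins. get_calibration takes no time and is no camera call.
- job_done(): hands the job in; it is judged then, once.
The state is a dict: "clock": time; "joints": joint angles; "joint_vel": joint speeds; "joint_efforts": joint torques, N m; "position": TCP position; "ee_rot": TCP orientation; "contact_force": force on the tool from outside, world axes, zero at the start; "wrist_torque": the same for the moment, N m; "gripper_width": finger opening in mm; "grasp_force": force on a finger pad.
Only numpy, scipy, OpenCV 4.12 (cv2) and the standard library are available. Lean on these libraries where they do the work, as an engineer would, in place of code of your own. Each camera call takes 0.05 s, during which the arm holds its last target. There are 200 camera calls.

### The job

Press the yellow paddle down with one fingertip to hold the orange gate open, and meanwhile, with the other finger against the blue push tab, push the wafer boat along the chute under the gate until it is fully home against the blue end stop. Keep the paddle pressed until the boat is home, then let go so that the gate swings shut behind the boat's body. Do not lift the boat, ram it into the gate or drop the gate on it, and leave the bottle, the wafer jar and the prism where they stand.

Things in the scene. Friction and masses are not known exactly. Their poses are not given: they have to be found in the camera images.
- chute: Fixed aluminium chute, 410 mm long, open on top and at its entry end. Origin on the bench under the channel's middle line; boats travel along its +y axis, z up. Channel floor 8 mm above the bench, inner width 70 mm (x -35 to +35), side walls 6 mm thick, tops 38 mm above the bench. The gate hangs across it at y = +90 mm.
- stop (a point): Centre of the face of the blue end stop, at chute y = +200 mm, 30 mm above the bench (stop 52 mm high, its top 56 mm above the bench). The boat is home when its front touches this face.
- shaft (a point): Point on the gate's shaft at the gate's line (chute y = +90 mm). The shaft is parallel to the chute's y axis, at chute x = -50 mm, 68 mm above the bench, 9 mm thick. Two grey posts, 16 x 14 mm and 78 mm high, carry it at chute x = -52 mm, y = +105 and -215 mm.
- gate (a joint): Angle of the sprung gate and its paddle, one rigid rocker on the shaft: 0 = shut; grows as the paddle is pressed down, which swings the blade up; stop at 0.95 rad. The boat's body passes under the blade above about 0.6 rad; 0.7 to 0.85 is a comfortable opening. It falls shut by itself when the paddle is let go.
- blade (a point): Centre of the orange gate blade on the rocker; axes are the chute's when shut. Shut, the blade (38 mm wide, 44 mm high, 6 mm thick) hangs in the channel at chute x -6 to +32 mm, 28 to 72 mm above the bench, on a 12 mm thick orange arm from the shaft. The boat must not be rammed into it.
- paddle (a point): Point on the top of the yellow paddle, midway along it (chute y -75 mm), 45 mm from the shaft: 90 mm above the bench and at chute x -90 mm when shut, 54 mm and -92 mm at 0.8 rad. Plate 4 mm thick, 8 to 70 mm from the shaft, 250 long (y -200 to +50). Slopes up outward by 0.45 rad when shut. 4 to 6 N straight down here opens the gate; a fingertip can slide along it.
- boat: White wafer boat, 9 upright wafers, loose, about 0.45 kg. Origin under the centre of its body, +y its travel direction. Body 64 mm wide (x), 100 long (y), 48 high. A tongue 22 mm wide, 8 high runs back from it to a blue push tab 56 mm wide, 8 thick (y -140 to -132), 72 high. The tongue fits under the shut gate, so the tab stays outside. Home, the origin is at chute y = +150 mm.
- tab (a point): Centre line of the push tab's rear (-y) face, 50 mm above the boat's underside (58 mm above the bench), 22 mm below the tab's top edge. Push here towards +y; sliding takes about 1 to 3 N. Home, this face is at chute y = +10 mm.
- bottle: White bottle with red cap, diameter 44, height 110 mm, origin at the centre of its underside; bystander.
- shipper: Round clear wafer jar with blue cap, diameter 68, height 36 mm, origin at the centre of its underside; bystander.
- prism: Glass prism block 24 mm on a dark steel plate 50 x 50 x 10 mm, origin at the centre of its underside; bystander.

How it is judged (in metres and radians):
On the way, in this order (a step that is already met when the one before it is completed fails the run):
1. a finger on the paddle holds the gate open while the boat is still before it (value of joint gate above 0.5 rad and contact force between the fingers and gate above 0.3 N and y of boat in the frame of chute below 0.038 m), for 0.1 s.
2. the boat's body passes under the gate while a finger on the paddle holds it open (value of joint gate above 0.5 rad and contact force between the fingers and gate above 0.3 N and y of boat in the frame of chute between 0.06 and 0.125 m), for 0.1 s.
3. the boat is home with the gate still held open (value of joint gate above 0.5 rad and contact force between the fingers and gate above 0.3 N and y of boat in the frame of chute above 0.145 m), for 0.05 s.
At the end, for the whole second after the job is handed in: The boat lies flat and at rest in the chute within 5 mm of the end stop (its body wholly past the gate), and the gate has swung shut behind it (under 0.06 rad) (y of boat in the frame of chute above 0.145 m and z of boat in the frame of chute between 0.004 and 0.012 m and angle between boat's own z axis and vertical below 0.05 rad and angle between the y axis of boat and the y axis of chute, either way round below 0.1 rad and linear speed of boat below 0.01 m/s and value of joint gate below 0.06 rad); the robot touches nothing.
It fails at once if the boat is lifted or tipped (over 15 mm up or 0.2 rad) (z of boat in the frame of chute above 0.023 m or angle between boat's own z axis and vertical above 0.2 rad).
It fails at once if the boat is rammed into the gate or the gate dropped hard on it (over 10 N) (contact force between gate and boat above 10 N).
It fails at once if the bottle is moved over 15 mm or tipped (distance of bottle from where it was at the start of the episode above 0.015 m or angle between bottle's own z axis and vertical above 0.3 rad).
It fails at once if the wafer jar is moved over 15 mm or tipped (distance of shipper from where it was at the start of the episode above 0.015 m or angle between shipper's own z axis and vertical above 0.3 rad).
It fails at once if the prism is moved over 15 mm or tipped (distance of prism from where it was at the start of the episode above 0.015 m or angle between prism's own z axis and vertical above 0.3 rad).
It also fails if it takes over 43 s, if anything falls off the work surface, if the arm or the gripper's body presses on something with over 40 N, if the wrist force passes 120 N, or if a joint passes its speed limit or range.

## Working session

There is one attempt and no reset: what is moved stays moved. The work goes in short steps, Python scripts to look and compute and a tool call to move; the robot and the scene stay as the last step left them, time stands still between calls to the robot, and variables do not carry over. Pictures are saved under pics/ and viewed, at most 10 in all, crops included, and the job is handed in when it is done.

Besides the shell and the picture viewer there is one more tool, called after "Emit:" as name(argument=value, ...) on one line, values as JSON. arm_command: Moves the arm, as the interface text tells. Its arguments: {"type":"object","properties":{"steps":{"type":"array","items":{"type":"number"}},"grip":{"type":"number"}},"required":["steps"]}

```bash
mkdir -p pics; python3 - <<'E'
from bench import *
import cv2
for n in("scene","top"):
    im=get_image(n); cv2.imwrite(f"pics/{n}0.png",im[:,:,::-1]); c=get_calibration(n); print(c)
print(read_state())
E
```

```text
{'camera_matrix': array([[550.57759076,   0.        , 317.46813612],
       [  0.        , 550.57759076, 235.42039097],
       [  0.        ,   0.        ,   1.        ]]), 'cam_to_world': array([[-6.50845786e-01,  5.05997976e-01, -5.66008667e-01,
         1.14465096e+03],
       [ 7.59147161e-01,  4.24150851e-01, -4.93752613e-01,
         5.08931546e+02],
       [-9.76476501e-03, -7.51040681e-01, -6.60183721e-01,
         6.94722735e+02],
       [ 0.00000000e+00,  0.00000000e+00,  0.00000000e+00,
         1.00000000e+00]])}
{'camera_matrix': array([[567.60541149,   0.        , 318.92414685],
       [  0.        , 567.60541149, 246.95951935],
       [  0.        ,   0.        ,   1.        ]]), 'cam_to_world': array([[-2.32291838e-02, -9.97601920e-01,  6.51982661e-02,
         5.43534844e+02],
       [-9.99729511e-01,  2.32543672e-02, -3.72696069e-04,
         4.11676452e+01],
       [-1.14434211e-03, -6.51892881e-02, -9.97872260e-01,
         9.73392839e+02],
       [ 0.00000000e+00,  0.00000000e+00,  0.00000000e+00,
         1.00000000e+00]])}
{'clock': 0.1, 'joints': array([-8.58398825e-01,  3.85518190e-01,  6.76107778e-03, -4.25239030e-04,
       -1.19398858e+00, -2.58598826e-01]), 'joint_vel': array([-0.00028158, -0.00094817,  0.00340739,  0.00175131, -0.00095124,
        0.00076256]), 'joint_efforts': array([-1.10353889e-03, -3.93320060e+01,  1.88929528e+01,  4.19788018e+00,
       -2.57355903e-03,  4.10219570e-06]), 'position': array([ 273.77723132, -561.27285405,  230.30859951]), 'ee_rot': array([-2.24880893e-01,  9.74385753e-01,  9.54275109e-04, -2.80046343e-04]), 'contact_force': array([ 0.05875666,  0.0668699 , -0.17648663]), 'wrist_torque': array([ 0.02399327,  0.06342941, -0.00655943]), 'grasp_force': 0.0, 'gripper_width': 85.80426616145348}
```

View pics/top0.png

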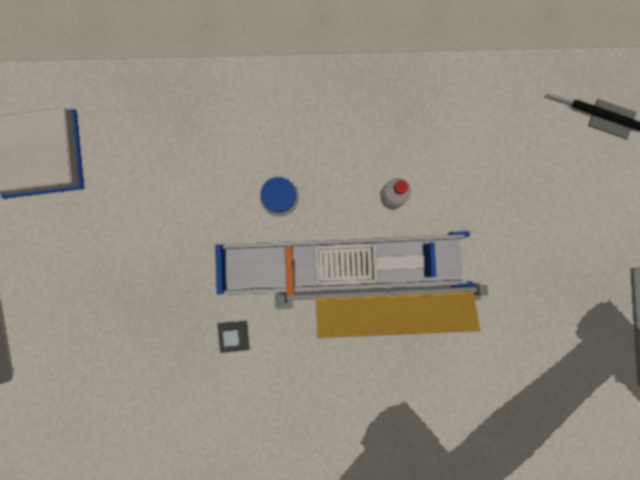

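View pics/scene0.png

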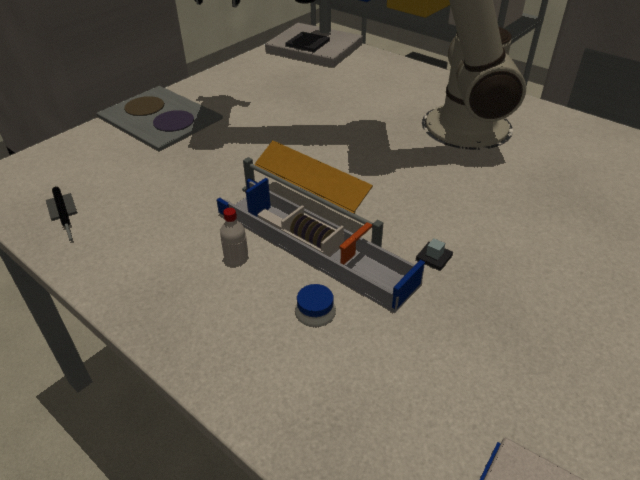

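```bash
python3 - <<'E'
import cv2
im=cv2.imread("pics/top0.png")[215:355,205:495]
cv2.imwrite("pics/crop0.png",cv2.resize(im,(0,0),fx=2.75,fy=2.75,interpolation=cv2.INTER_CUBIC))
im=cv2.imread("pics/scene0.png")[130:310,205:465]
cv2.imwrite("pics/crop1.png",cv2.resize(im,(0,0),fx=3,fy=3,interpolation=cv2.INTER_CUBIC))
E
```

```text
(no output)
```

View pics/crop0.png

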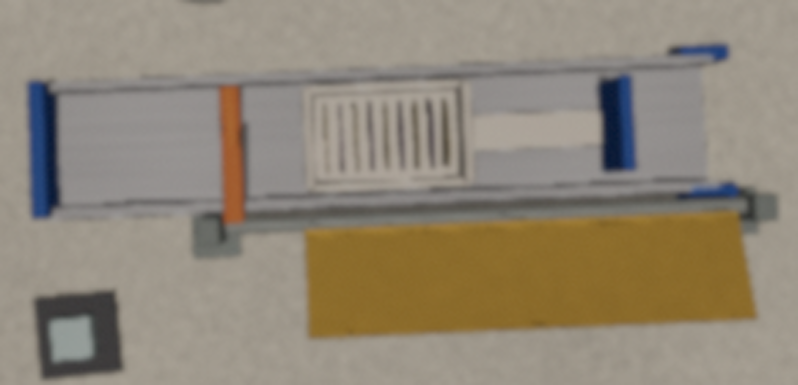

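View pics/crop1.png

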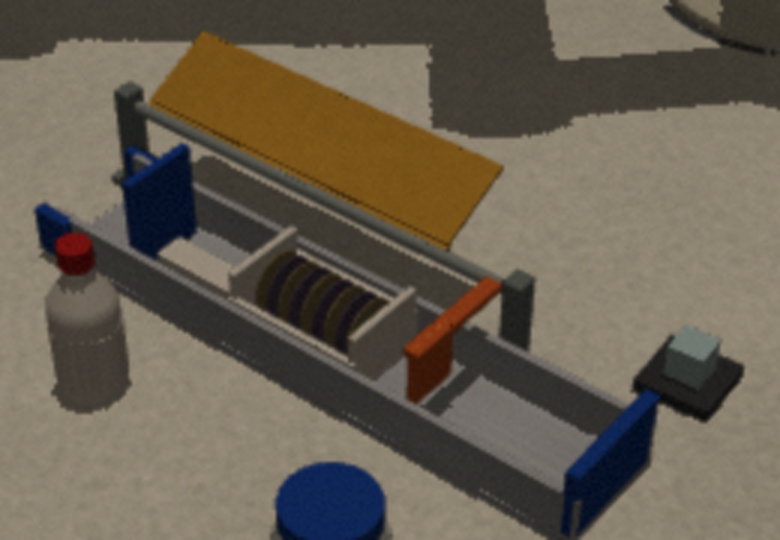

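```bash
cat >h.py <<'E'
from bench import *
import numpy as np
from scipy.optimize import least_squares
K={n:get_calibration(n) for n in("scene","top")}
def proj(n,P):
    c=K[n];T=np.linalg.inv(c["cam_to_world"]);p=(np.atleast_2d(P)@T[:3,:3].T+T[:3,3])@c["camera_matrix"].T
    return p[:,:2]/p[:,2:]
def w(q,P):
    P=np.atleast_2d(P).astype(float);c,s=np.cos(q[2]),np.sin(q[2])
    return np.c_[q[0]+c*P[:,0]-s*P[:,1],q[1]+s*P[:,0]+c*P[:,1],P[:,2]]
E
python3 - <<'E'
from h import *
ch=[("top",(310,337),(-113,50,100)),("top",(756,318),(-113,-200,100)),("top",(306,230),(-57,50,73)),("top",(738,212),(-57,-200,73)),
("top",(209,237),(-52,105,78)),("top",(764,206),(-52,-215,78)),
("top",(47,83),(38,200,56)),("top",(47,216),(-38,200,56)),
("scene",(203,32),(-113,-200,100)),("scene",(502,168),(-113,50,100)),("scene",(449,246),(-57,50,73)),("scene",(129,90),(-52,-215,78)),("scene",(519,283),(-52,105,78))]
tb=[("top",(634,75),(28,0,80)),("top",(635,169),(-28,0,80)),("scene",(128,185),(28,8,80)),("scene",(188,152),(-28,8,80))]
def px(n,p): return np.array(p)/(2.75 if n=="top" else 3)+((205,215) if n=="top" else (205,130))
def f(q,full=True):
    r=[proj(n,w(q,P))[0]-px(n,p) for n,p,P in ch]
    r+=[proj(n,w(q,np.array(P)+[0,q[3],0]))[0]-px(n,p) for n,p,P in tb]
    return np.concatenate(r)
s=least_squares(f,[520,50,0,-150],loss="soft_l1")
q=s.x;print(q);print(f(q).reshape(-1,2).round(1))
print("tab rear",w(q,(0,q[3],58)),"paddle",w(q,(-90,-75,90)))
r=read_state()
from scipy.spatial.transform import Rotation as R
print(R.from_quat(r["ee_rot"]).as_matrix().round(3))
E
```

```text
[ 5.75880469e+02  1.38995418e-01  1.88710606e+01 -1.41696554e+02]
[[-1.2  0.2]
 [ 0.2 -0.2]
 [-1.2  1.8]
 [-0.3  1.3]
 [-1.1 -2.2]
 [ 0.4 -0.1]
 [-2.   0.3]
 [-0.5 -1. ]
 [-0.7 -1.8]
 [-0.1 -2.2]
 [-1.2 -1.7]
 [-1.3 -1.7]
 [-0.8 -2.6]
 [-1.5 -1.2]
 [ 0.2  0.2]
 [-0.5 -0.6]
 [ 0.1 -3.2]]
tab rear [[ 578.92737782 -141.52479627   58.        ]] paddle [[487.51400761 -76.77893835  90.        ]]
[[-0.899 -0.438 -0.001]
 [-0.438  0.899  0.002]
 [ 0.     0.002 -1.   ]]
```

Emit:
arm_command(steps=[-0.0407,0.024,0,0,-0.0407,0.024,0,0,-0.0407,0.024,0,0,-0.0407,0.024,0,0,-0.0407,0.024,0,0,-0.0407,0.024,0,0,-0.0407,0.024,0,0,-0.0407,0.024,0,0,-0.0407,0.024,0,0,-0.0407,0.024,0,0,0,0,0,-0.1626,0,0,0,-0.1626,0,0,0,-0.1626,0,0,0,-0.1626,0,0,0,-0.1626,0,0,0,-0.1626,0,0,0,-0.1626,0,0,0,0], grip=0.0854)

```text
clock: 2.35
position: [534.3, -167.5, 230.8]
ee_rot: [0.714, -0.7, -0.0, 0.0]
contact_force: [-0.3, 0.1, 0.3]
gripper_width: 85.5
grasp_force: 0.0
```

Emit:
arm_command(steps=[0,0,0.03,0,0,0,0.03,0,0,0,0.03,0,0,0,0.026,0,0,0,0,0])

```text
clock: 2.98
position: [533.0, -167.4, 113.2]
ee_rot: [0.714, -0.7, -0.002, 0.002]
contact_force: [-0.0, 0.2, 1.3]
gripper_width: 85.5
grasp_force: 0.0
```

```bash
python3 - <<'E'
from bench import *
import cv2,numpy as np
a=get_image("scene")[100:300,190:450,::-1];b=get_image("top")[190:350,290:520,::-1]
a=cv2.resize(a,(520,400),interpolation=2);b=cv2.resize(b,(0,0),fx=3.4,fy=3.4,interpolation=2)
cv2.imwrite("pics/a1.png",cv2.resize(a,(780,600)));cv2.imwrite("pics/b1.png",b);print(read_state()["position"],read_state()["contact_force"],read_state()["joints"])
E
```

```text
[ 535.14913311 -167.72706754  115.95736233] [ 0.21018755 -0.39359938  1.44521059] [-1.45133843e-02  3.87157761e-01 -3.07824798e-01  6.25254366e-04
 -8.75106189e-01  3.44238480e-02]
```

View pics/a1.png

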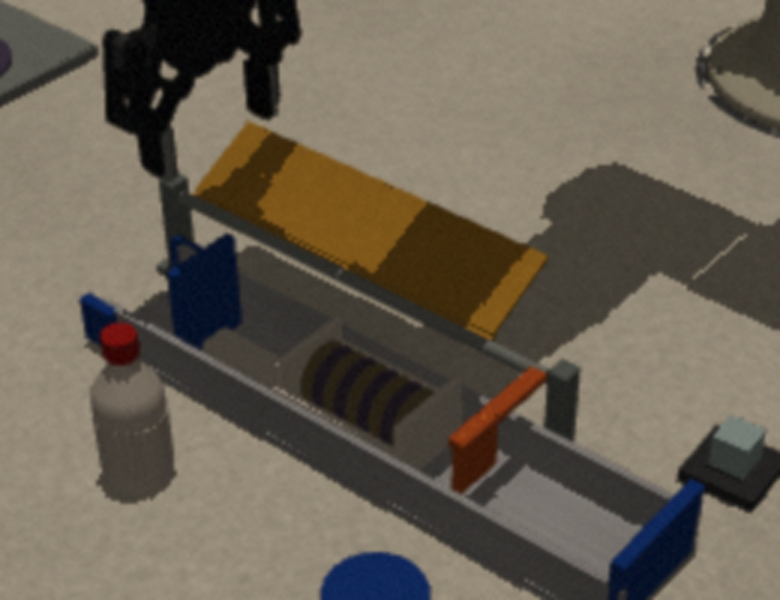

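The scene shows the open fingers above the tab (tip about (155,175)) and the paddle (tip about (265,117)). I'll check these pixels against the predicted tip height.

```bash
python3 - <<'E'
from h import *
for z in(116,122,129):
    for x in(535-50,535+50):
        print(z,x,((proj("scene",[[x,-168,z]])-[190,100])*3).round(0))
q=[575.9,0.14,0.02145]
print(((proj("scene",w(q,[[28,-133.7,80],[-28,-133.7,80],[-113,-200,100]]))-[190,100])*3).round(0))
E
```

```text
116 485 [[263. 124.]]
116 585 [[152. 189.]]
122 485 [[262. 116.]]
122 585 [[151. 181.]]
129 485 [[262. 107.]]
129 585 [[150. 172.]]
[[171. 273.]
 [233. 232.]
 [246. 116.]]
```

View pics/b1.png

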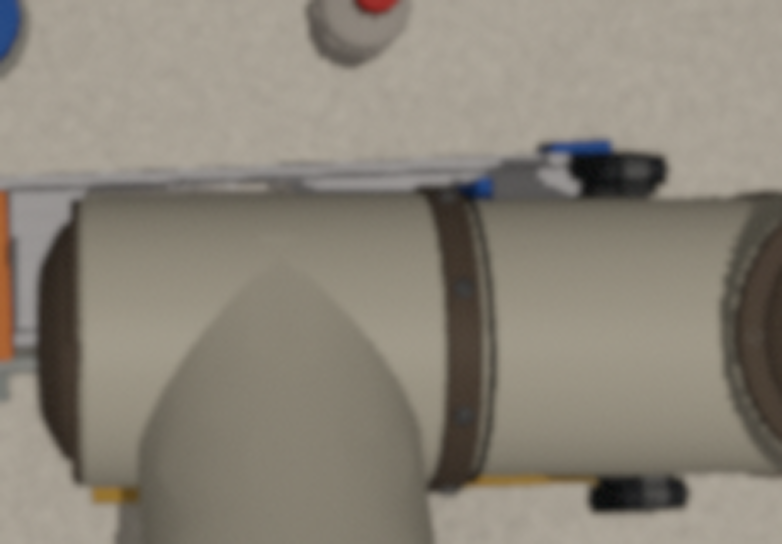

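Emit:
arm_command(steps=[0,0,0.02,0,0,0,0.016,0,0,0,0.014,0,0,0,0.01,0,0,0,0,0,0,0,0,0])

```text
clock: 3.82
position: [534.2, -167.7, 55.5]
ee_rot: [0.715, -0.7, -0.0, 0.0]
contact_force: [-3.6, -1.0, 3.8]
gripper_width: 85.4
grasp_force: 1.9
```

```bash
python3 - <<'E'
from bench import *
import cv2,numpy as np
a=get_image("scene")[130:280,190:390,::-1]
cv2.imwrite("pics/a2.png",cv2.resize(a,(800,600),interpolation=2));s=read_state();print(s["position"],s["contact_force"])
E
```

```text
[ 534.31602051 -167.63480708   55.63060822] [-4.08268947 -0.40291856  4.38814741]
```

View pics/a2.png

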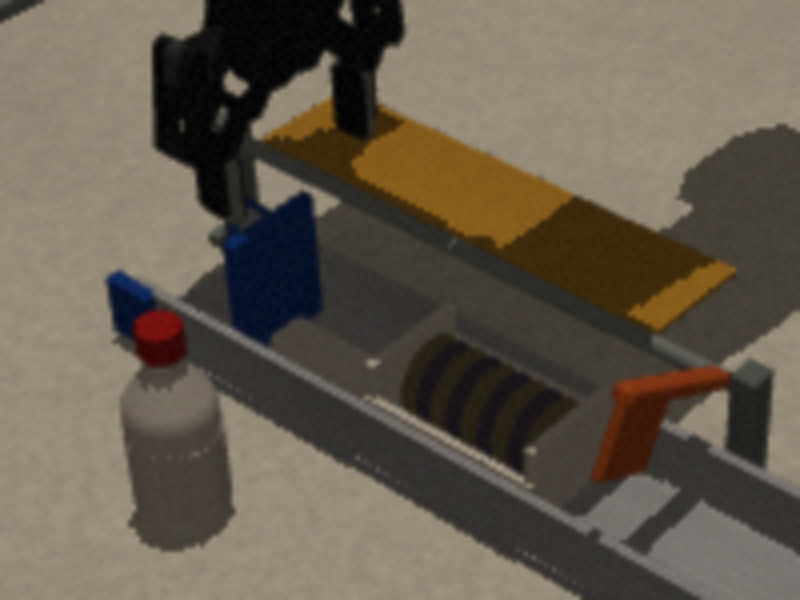

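Emit:
arm_command(steps=[0,0,0.006,0,0,0,0.006,0,0,0,0,0,0,0,0,0])

```text
clock: 4.38
position: [536.1, -167.6, 44.0]
ee_rot: [0.715, -0.699, 0.001, -0.001]
contact_force: [-0.4, -0.5, 4.9]
gripper_width: 85.5
grasp_force: 2.4
```

```bash
python3 - <<'E'
from bench import *
import cv2,numpy as np
a=get_image("scene")[130:280,190:390,::-1]
cv2.imwrite("pics/a3.png",cv2.resize(a,(800,600),interpolation=2));s=read_state();print(s["position"],s["contact_force"])
E
```

```text
[ 536.08878071 -167.60313498   44.05108223] [0.04391345 0.18090286 4.92654501]
```

View pics/a3.png

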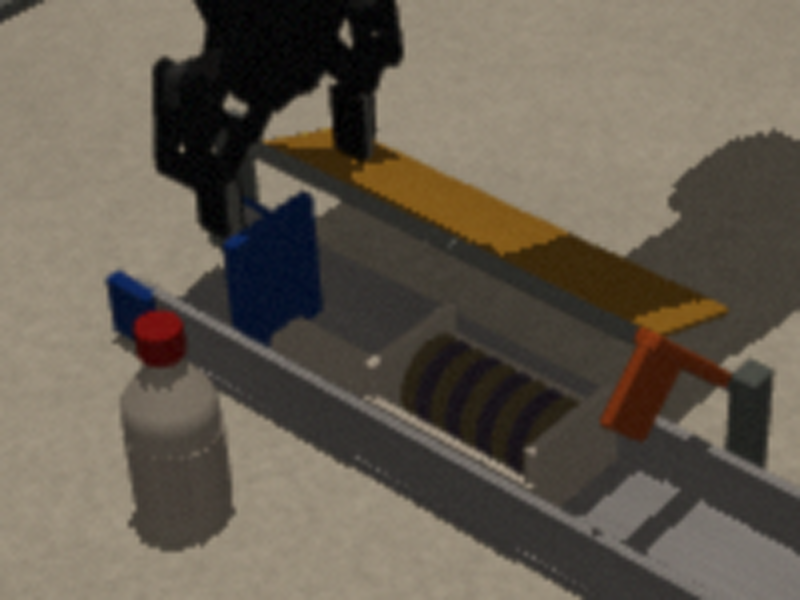

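The gate has swung up noticeably: blade bottom at about (620,432), paddle outer +y corner at (727,308). From that corner I'll estimate the angle.

```bash
python3 - <<'E'
from h import *
q=[575.9,0.14,0.02145]
for g in(0,.3,.5,.6,.7,.8,.9):
    a=.45-g;o=[-50-70*np.cos(a)+2*np.sin(a),50,68+70*np.sin(a)+2*np.cos(a)]
    def rb(x,z):
        dx,dz=x+50,z-68;return [-50+np.cos(g)*dx-np.sin(g)*dz,93,68+np.sin(g)*dx+np.cos(g)*dz]
    print(g,((proj("scene",w(q,[o,rb(32,28),rb(-6,28)]))-[190,130])*4).round(0).tolist())
E
```

```text
0 [[728.0, 215.0], [607.0, 542.0], [660.0, 495.0]]
0.3 [[734.0, 243.0], [597.0, 509.0], [647.0, 483.0]]
0.5 [[733.0, 266.0], [596.0, 478.0], [643.0, 468.0]]
0.6 [[732.0, 279.0], [598.0, 461.0], [642.0, 460.0]]
0.7 [[730.0, 291.0], [601.0, 443.0], [641.0, 450.0]]
0.8 [[727.0, 304.0], [605.0, 423.0], [642.0, 440.0]]
0.9 [[723.0, 318.0], [611.0, 404.0], [643.0, 428.0]]
```

Emit:
arm_command(steps=[-0.005,0,0,0,-0.005,0,0,0,-0.004,0,0,0,-0.004,0,0,0,-0.004,0,0,0,-0.004,0,0,0,-0.004,0,0,0,-0.005,0,0,0,-0.005,0,0,0,-0.005,0,0,0])

```text
clock: 5.68
position: [533.2, -123.1, 43.4]
ee_rot: [0.714, -0.7, 0.0, 0.001]
contact_force: [-1.5, -7.5, 4.5]
gripper_width: 85.0
grasp_force: 4.2
```

Emit:
arm_command(steps=[-0.005,0,0,0,-0.005,0,0,0,-0.005,0,0,0,-0.005,0,0,0,-0.005,0,0,0,-0.005,0,0,0])

```text
clock: 6.42
position: [532.4, -93.2, 43.4]
ee_rot: [0.714, -0.7, -0.0, 0.001]
contact_force: [-1.2, -8.4, 5.6]
gripper_width: 85.6
grasp_force: 4.3
```

```bash
python3 - <<'E'
from bench import *
import cv2,numpy as np
a=get_image("scene")[130:280,210:410,::-1]
cv2.imwrite("pics/a4.png",cv2.resize(a,(800,600),interpolation=2));s=read_state();print(s["position"],s["contact_force"])
E
```

```text
[532.36948724 -92.66589296  43.36925883] [-1.9700653  -5.5641313   6.35626588]
```

View pics/a4.png

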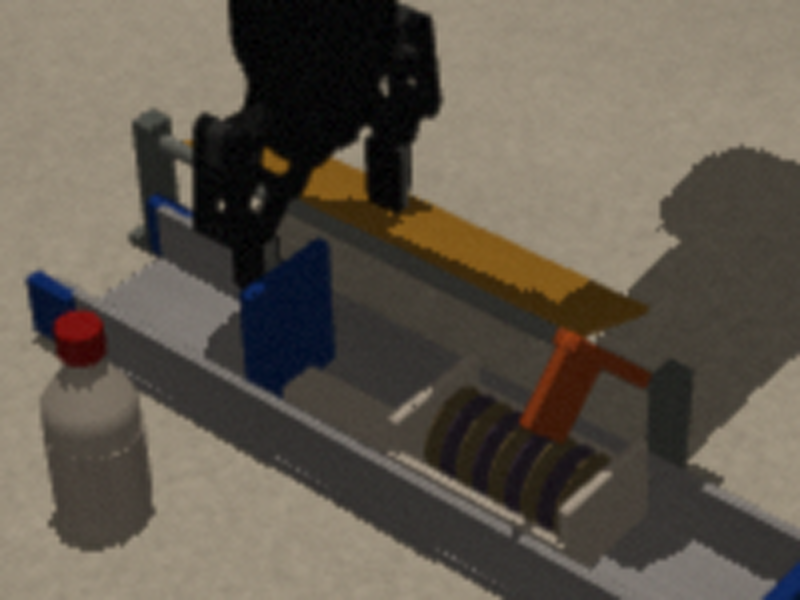

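The blade (bottom about (545,435)) is clear above the boat body, whose front wall (about (600,510)) is already past it. The finger sits behind the tab at (250,280).

Emit:
arm_command(steps=[-0.005,0,0,0,-0.005,0,0,0,-0.005,0,0,0,-0.005,0,0,0,-0.005,0,0,0,-0.005,0,0,0,-0.005,0,0,0,-0.005,0,0,0,-0.005,0,0,0,-0.005,0,0,0,-0.005,0,0,0,-0.005,0,0,0,-0.005,0,0,0,-0.005,0,0,0,-0.005,0,0,0])

```text
clock: 8.35
position: [530.4, -18.5, 43.4]
ee_rot: [0.714, -0.7, -0.0, 0.001]
contact_force: [-1.0, -8.3, 7.4]
gripper_width: 85.3
grasp_force: 4.7
```

Emit:
arm_command(steps=[-0.003,0,0,0,-0.002,0,0,0,-0.002,0,0,0,-0.002,0,0,0])

```text
clock: 8.85
position: [530.2, -9.6, 43.4]
ee_rot: [0.714, -0.7, -0.0, 0.001]
contact_force: [-0.1, -7.8, 6.9]
gripper_width: 85.6
grasp_force: 4.7
```

Emit:
arm_command(steps=[-0.002,0,0,0,-0.002,0,0,0,-0.002,0,0,0])

```text
clock: 9.22
position: [530.0, -3.6, 43.4]
ee_rot: [0.714, -0.7, -0.0, 0.001]
contact_force: [-0.4, -7.8, 7.2]
gripper_width: 85.2
grasp_force: 4.8
```

Emit:
arm_command(steps=[-0.001,0,0,0,-0.001,0,0,0])

```text
clock: 9.48
position: [529.8, -2.7, 43.4]
ee_rot: [0.714, -0.7, -0.0, 0.002]
contact_force: [0.4, -17.0, 8.0]
gripper_width: 85.6
grasp_force: 8.8
```

Emit:
arm_command(steps=[0,0,0,0,0,0,0,0,0.004,0,0,0,0.005,0,0,0,0,0,0,0,0,0,-0.008,0,0,0,-0.008,0,0,0,-0.01,0,0,0,-0.01,0,0,0,-0.02,0,0,0,-0.03,0,0,0,-0.04,0,0,0,-0.04,0,0,0,0,0,0,0,0,0,0,0,0,0,0,0,0,0])

```text
clock: 11.6
position: [530.8, -9.7, 208.2]
ee_rot: [0.715, -0.7, -0.001, 0.001]
contact_force: [-0.5, 0.4, 0.6]
gripper_width: 85.6
grasp_force: 0.0
```

```bash
python3 - <<'E'
from bench import *
import cv2,numpy as np
a=get_image("scene")[130:310,205:445,::-1]
cv2.imwrite("pics/a5.png",cv2.resize(a,(800,600),interpolation=2));s=read_state();print(s["position"],s["contact_force"])
E
```

```text
[530.89788642  -9.71600313 208.41702206] [ 0.41090358  0.60111231 -0.32961106]
```

View pics/a5.png

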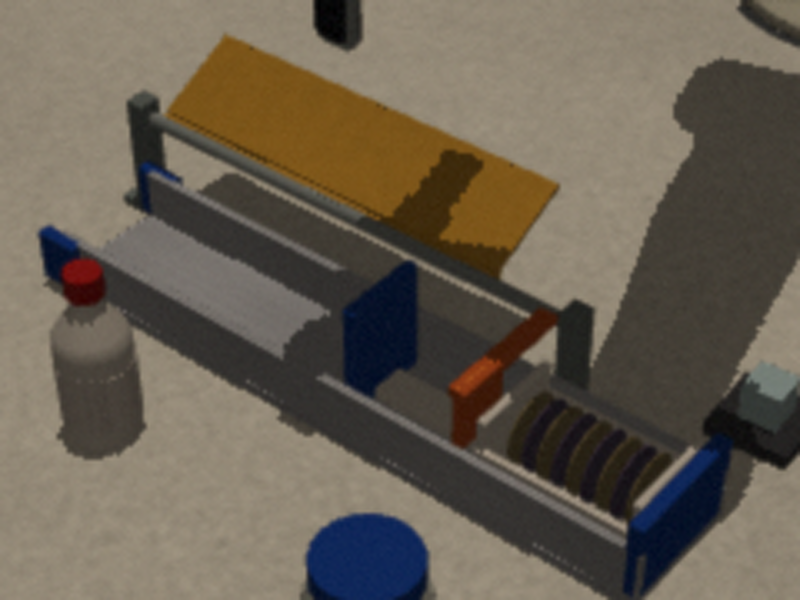

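The gate is shut behind the body (blade at about (475,400)), the boat sits against the end stop (about (680,510)), and the bystanders have not moved. I'll hand it in.

```bash
python3 -c "
from bench import *
print(job_done())"
```

```text
the job is handed in; nothing more can be done
None
```

The boat is home against the end stop, the gate is shut behind it, the bystanders have not moved in the last picture, and I handed the job in at about 12 s; it returned no verdict.

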